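# Proof-pull a bracelet bar on the pull gauge

### The arm

A 6-joint arm with a two-finger parallel gripper is mounted at the origin on the work surface. World frame = base frame: x ahead of the robot, y to its left, z up, the work surface at z = 0. Lengths are in m, angles in rad, forces in N, time in s.
With the tool pointing down it reaches from about 0.375 to 0.975 m from the base axis. Payload 3.8 kg.
Tool frame: the origin (TCP) lies on the centre line of the jaws, within the pads' length; the fingertips stand 22 mm ahead of it and the grasp point (between the pads) lies 3 mm ahead of it (manip.tip_reach is the distance from the TCP to the fingertips, in m); z points along the fingers, y is the line along which they close (so a half turn about z gives the same grasp; the last joint's range is limited). The gripper opens to 85 mm and grips with 20 to 120 N. Pads are 22 mm wide; open, the fingers measure 114 mm over their backs; the gripper's body (76 mm by 85 mm) begins 54 mm behind the grasp point. The pads swing forward as they close: fully open they stand 13 mm farther back than shut.
Start: joints at [1.063, 0.264, 1.604, -0, 1.274, -0.037], TCP at [0.306, 0.602, 0.253] pointing down, gripper open.
Joint ranges: [-2.63, 2.63], [-0.94, 2.18], [0.31, 2.57], [-1.31, 4.45], [0, 2.66], [-2.55, 2.55]. Speed limits (rad/s): [2.57, 2.57, 3.14, 3.14, 3.14, 3.14].

### API

Orientations are given as a unit quaternion [w, x, y, z].
In Python, from cell import manip, optics gives the robot as it stands.
- The arm moves only by the tool step_arm, never from a script. Its argument "deltas" is a list of rows, each an object of numbers: "fingers": the opening, from 0 (shut) to 1 (fully open); "tx", "ty", "tz": the shift along the world's x, y, z in m; "spin": the turn about the world's z in degrees. In form: [{"fingers": .., "tx": .., "ty": .., "tz": .., "spin": ..}, ...]. A call has 1 to 10 rows; each row shifts and turns the commanded pose from where the row before left it; what a row does not reach is not made up. A row lasts 1/8 s, in which the tool goes at most 62.5 mm and 10.7 degrees, less where a joint would pass 70% of its speed; a pose out of reach is approached as far as the arm can. A call is refused whole if a number of a shift passes 0.0625 or a number of a turn 10.7, either way. A call with a gripper value outside its range is refused whole. The fingers move at their own pace and stop on an object; the grip force is fixed at half the most. Time passes only in rows, so rows that do not move let the fingers close. It gives the time, the measured TCP pose, the force, the opening and the grip force at its end, in the units of the state.
- manip.read_state(): the state, without advancing time (a new reading comes with each control period).
- optics.read_camera(name): name is "scene" or "top" or "wrist"; returns (picture, depth): 480x640x3 uint8, red, green, blue; 480x640 float32, m along the optical axis (not along the pixel's ray), 0 where there is no reading.
- optics.camera_params(name): a dict with "intrinsics" (3x3 intrinsics, pixels), "k1" (the pictures are not rectified: a ray, as slopes to the right and down, at radius r is drawn at 1 + k1 r^2 times it, then the intrinsics apply), "R" (3x3) and "t" (3): a world point X has camera coordinates R X + t; the wrist camera has in their place "hand_eye" (4x4, takes a point from camera to tool coordinates, whose origin is the TCP and whose axes are the flange's). Camera axes: x right, y down, z forward; pixel columns grow to the right and rows downward; lengths in m; the calibration is good to about 2 mm. A picture is of the moment at which its call begins: read the wrist's pose just before it. camera_params takes no time and is no camera call.
- manip.job_done(): hands the job in; it is judged then, once.
The state is a dict: "t": time; "qpos": joint angles; "qd": joint speeds; "joint_efforts": joint torques, N m; "ee_pos": TCP position; "orientation": TCP orientation; "force": force on the tool from outside, world axes, zero at the start; "wrist_torque": the same for the moment, N m; "grip_width": finger opening in m; "grasp_force": force on a finger pad.
Only numpy, scipy, OpenCV 4.12 (cv2) and the standard library are available. Lean on these libraries where they do the work, as an engineer would, in place of code of your own. Each camera call takes 0.05 s, during which the arm holds its last target. There are 200 camera calls.

### The job

Proof-test the eye of the steel bracelet bar: hang the bar by its eye on the peg of the pull gauge, then pull on the bar until the gauge's pointer stands level with the rider on the scale, without overshooting, and keep it there for two seconds. Ease the slide all the way home without letting it snap back, and leave the bar lying with its eye on the peg; leave everything else on the bench where it is.

Things in the scene. Friction and masses are not known exactly. Their poses are not given: they have to be found in the camera images.
- bar: the bracelet bar: flat bright steel bar 120 x 26 x 9 mm (0.13 to 0.25 kg) with a rectangular through eye, 23 mm long by 15 mm wide, near one end. Lies flat on the bench. Origin at the centre of its underside, x along its length towards the eye end, z up.
- eye (a point): centre of the bar's eye at the level of the bar's underside, 44 mm from the bar's origin along its +x, 16 mm from the end of the bar.
- gauge: the pull gauge, screwed to the bench: grey housing 150 (x) x 56 (y) x 42 mm high on a dark base plate 190 x 76 x 6 mm. Origin at the centre of its underside; the slide comes out of its -x end and is pulled towards the gauge's -x. A paper scale with a slot lies along the housing's top.
- slide: the gauge's slide: steel blade 20 mm wide, 5 thick, top 30 mm above the bench, with an upright peg 8 mm thick, 28 high. Origin at the peg's foot on the blade's top; axes as the gauge's. Home: 105 mm from the gauge's origin towards -x, 30 mm before the housing; the blade runs 78 mm farther out and carries the bar. Travel 90 mm; spring 4 N at home, plus 1.4 N per 10 mm.
- pointer (a point): tip of the pointer: a dark upright fin 3 mm thick and 18 mm wide that sticks out of the slot on the housing's top and moves with the slide (155 mm from the peg towards the gauge's +x). At home it is at x = +50 mm in the gauge's frame.
- index (a point): the mark: index of the rider, a dark fin 3 mm thick on a small brass foot at the +y edge of the housing's top, set 35 to 68 mm from the pointer's home towards the gauge's -x. This point lies over the slot's middle line, so that the pointer is at the mark when both have the same x in the gauge's frame.
- blank: bystander: plain steel bar 120 x 26 x 9 mm without an eye, lying flat; origin at the centre of its underside.
- bangle: bystander: brass bangle lying flat, 62 mm across, 12 mm high.
- oil: bystander: amber oil bottle, 36 mm across, 80 mm high, upright.
- tin: bystander: flat round tin, 64 mm across, 28 mm high.
- driver: bystander: screwdriver 150 mm long, lying.
- dish: bystander: shallow glass dish, 90 mm across, 20 mm high.

How it is judged:
By the outcome, as a careful person would: the job done as asked, in the order asked, and still so for the second after the job is handed in, with the robot touching nothing.
It also fails if it takes over 51 s, if anything falls off the work surface, if the arm or the gripper's body presses on something with over 40 N, if the wrist force passes 120 N, or if a joint passes its speed limit or range.

## Working session

There is one attempt and no reset: what is moved stays moved. The work goes in short steps, Python scripts to look and compute and a tool call to move; the robot and the scene stay as the last step left them, time stands still between calls to the robot, and variables do not carry over. Pictures are saved under pics/ and viewed, at most 10 in all, crops included, and the job is handed in when it is done.

Besides the shell and the picture viewer there is one more tool, called after ">>>" as name(argument=value, ...) on one line, values as JSON. step_arm: Moves the arm, as the interface text tells. Its arguments: {"type":"object","properties":{"deltas":{"type":"array"}},"required":["deltas"]}

```bash
mkdir -p pics; ls; cat > h.py <<'E'
import numpy as np, cv2
from cell import manip, optics
def rays(p,uv):
    K=np.array(p["intrinsics"]);d=np.array([p["k1"],0,0,0,0],float)
    # p' = p(1+k1 r^2): OpenCV model
    n=cv2.undistortPoints(np.array(uv,float).reshape(-1,1,2),K,d).reshape(-1,2)
    return np.c_[n,np.ones(len(n))]
def at_z(name,uv,z):
    p=optics.camera_params(name);R=np.array(p["R"]);t=np.array(p["t"])
    c=-R.T@t;d=rays(p,uv)@R
    z=np.broadcast_to(z,len(d))
    return c+d*((z-c[2])/d[:,2])[:,None]
def proj(name,X):
    p=optics.camera_params(name)
    return cv2.projectPoints(np.array(X,float).reshape(-1,1,3),cv2.Rodrigues(np.array(p["R"]))[0],np.array(p["t"],float),np.array(p["intrinsics"]),np.array([p["k1"],0,0,0,0],float))[0].reshape(-1,2)
E
python3 - <<'E'
from h import *
for n in("top","scene"):
    im,d=optics.read_camera(n);cv2.imwrite(f"pics/{n}0.png",im[...,::-1]);np.save(f"{n}0.npy",d)
    print(n,optics.camera_params(n))
s=manip.read_state();print(s)
E
```

```text
pics
top {'intrinsics': array([[520.77863921,   0.        , 327.87362445],
       [  0.        , 520.77863921, 244.57813804],
       [  0.        ,   0.        ,   1.        ]]), 'k1': -0.06438650891069506, 'R': array([[-0.0082778 , -0.99980584,  0.01788188],
       [-0.98444074,  0.0050091 , -0.17564546],
       [ 0.17552179, -0.01905761, -0.98429107]]), 't': array([-0.03253638,  0.58524461,  1.08844626])}
scene {'intrinsics': array([[490.49268137,   0.        , 316.08139469],
       [  0.        , 490.49268137, 237.44064339],
       [  0.        ,   0.        ,   1.        ]]), 'k1': 0.02963124301118344, 'R': array([[-0.45162523,  0.89218677, -0.00611681],
       [ 0.66705351,  0.33309388, -0.66639934],
       [-0.5925152 , -0.30504299, -0.74556992]]), 't': array([ 0.27270854, -0.32478139,  1.34449212])}
{'t': 0.1, 'qpos': array([ 1.06312129e+00,  2.64706126e-01,  1.60524009e+00, -2.91967459e-06,
        1.27369342e+00, -3.69162706e-02]), 'qd': array([ 0.00061839, -0.00174698, -0.00250758,  0.00100876,  0.00043986,
       -0.00070413]), 'joint_efforts': array([-1.87989704e-04, -5.16707146e+01, -3.68591380e+01, -1.69054624e-04,
        6.31070434e-03, -8.75147805e-06]), 'ee_pos': array([0.30586853, 0.60103367, 0.25206596]), 'orientation': array([-2.73916196e-04,  2.33211383e-01,  9.72425526e-01, -9.86154195e-04]), 'force': array([ 0.39137756, -0.75969929, -0.34364189]), 'wrist_torque': array([ 0.02130977, -0.00579302, -0.01021279]), 'grasp_force': 0.0, 'grip_width': 0.08558002935653272}
```

View pics/top0.png

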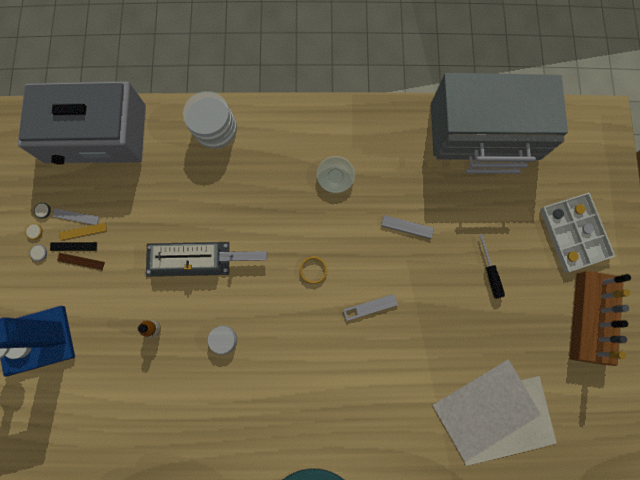

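View pics/scene0.png

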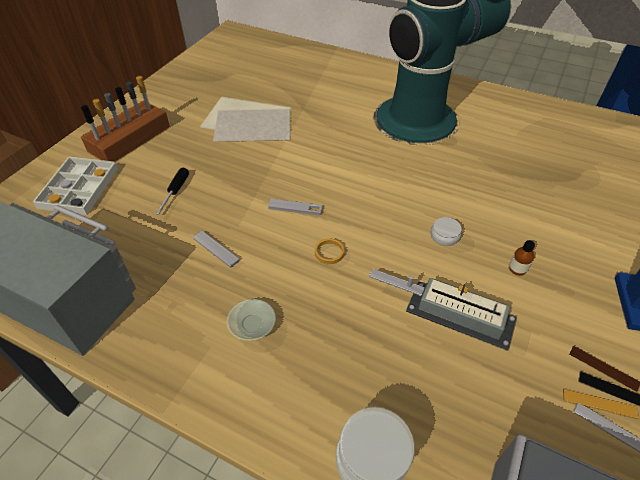

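The top view shows the gauge at about (188,258) with its slide pointing right (world -y). The bar lies at (370,308) with its eye at the left end, around (350,313). The blank is at (407,228) and the bangle at (313,270). I'll enlarge the two parts I need.

```bash
python3 - <<'E'
from h import *
im=cv2.imread("pics/top0.png")
a=cv2.resize(im[235:285,140:272],None,fx=6,fy=6,interpolation=cv2.INTER_CUBIC)
b=cv2.resize(im[285:332,335:405],None,fx=6,fy=6,interpolation=cv2.INTER_CUBIC)
o=np.zeros((600,800,3),np.uint8);o[:300,:792]=a;o[310:310+282,:420]=b
cv2.imwrite("pics/c1.png",o)
print(manip.tip_reach, optics.camera_params("wrist"))
print(at_z("top",[[350,313],[371,308],[188,258],[265,256],[313,270],[407,228]],[.009,.009,.042,.03,.012,.009]).round(3))
E
```

```text
0.022 {'intrinsics': array([[403.16665745,   0.        , 327.3291786 ],
       [  0.        , 403.16665745, 242.93762945],
       [  0.        ,   0.        ,   1.        ]]), 'k1': -0.05907609454662973, 'hand_eye': array([[-2.45697160e-04, -9.63538126e-01, -2.67570961e-01,
         6.77148019e-02],
       [ 9.99999901e-01, -1.37665648e-04, -4.22508609e-04,
        -6.10495740e-04],
       [ 3.70267824e-04, -2.67571039e-01,  9.63538065e-01,
        -1.19890016e-01],
       [ 0.00000000e+00,  0.00000000e+00,  0.00000000e+00,
         1.00000000e+00]])}
[[ 0.438 -0.085  0.009]
 [ 0.448 -0.132  0.009]
 [ 0.558  0.271  0.042]
 [ 0.564  0.103  0.03 ]
 [ 0.534 -0.003  0.012]
 [ 0.63  -0.219  0.009]]
```

View pics/c1.png

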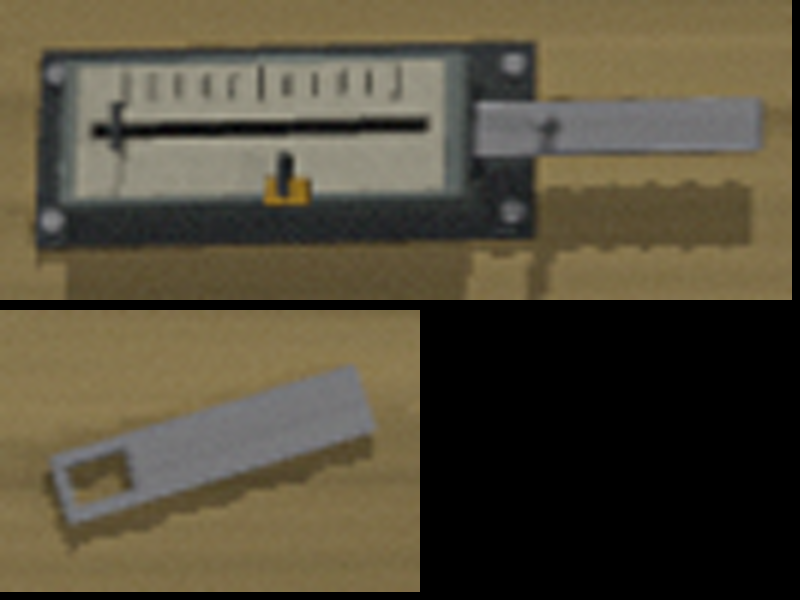

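Enlarged: the bar's centre is near top-image (369.8,307.1) and its eye near (351.2,312.2). The pointer at (115,128) and the rider at (286,170) in the crop are well apart. Next I'll move over the gauge for a closer look with the wrist camera.

>>> step_arm(deltas=[{"tx":0.025,"ty":-0.039,"tz":-0.003,"spin":-5.1,"fingers":1},{"tx":0.025,"ty":-0.039,"tz":-0.003,"spin":-5.1},{"tx":0.025,"ty":-0.039,"tz":-0.003,"spin":-5.1},{"tx":0.025,"ty":-0.039,"tz":-0.003,"spin":-5.1},{"tx":0.025,"ty":-0.039,"tz":-0.003,"spin":-5.1},{"tx":0.025,"ty":-0.039,"tz":-0.003,"spin":-5.1},{"tx":0.025,"ty":-0.039,"tz":-0.003,"spin":-5.1},{"tx":0.025,"ty":-0.039,"tz":-0.003,"spin":-5.1},{"tx":0.025,"ty":-0.039,"tz":-0.003,"spin":-5.1},{"tx":0.025,"ty":-0.039,"tz":-0.003,"spin":-5.1}])

```text
invalid input
```

>>> step_arm(deltas=[{"tx":0,"spin":-5},{"tx":0,"spin":-5},{"tx":0,"fingers":1}])

```text
invalid input
```

```bash
cat >> h.py <<'E'
from scipy.spatial.transform import Rotation as Ro
def wpose(s):
    w,x,y,z=s["orientation"];T=np.eye(4);T[:3,:3]=Ro.from_quat([x,y,z,w]).as_matrix();T[:3,3]=s["ee_pos"]
    return T@np.array(optics.camera_params("wrist")["hand_eye"])
def w_at_z(T,uv,z):
    d=rays(optics.camera_params("wrist"),uv)@T[:3,:3].T;c=T[:3,3]
    return c+d*((np.broadcast_to(z,len(d))-c[2])/d[:,2])[:,None]
E
python3 - <<'E'
from h import *
s=manip.read_state();T=wpose(s);im,d=optics.read_camera("wrist")
cv2.imwrite("pics/w1.png",im[...,::-1]);np.savez("w1.npz",T=T,d=d)
print(s["t"],s["ee_pos"],s["qpos"],s["force"],T.round(3)); print(s["orientation"])
E
```

```text
0.1 [0.30586853 0.60103367 0.25206596] [ 1.06312129e+00  2.64706126e-01  1.60524009e+00 -2.91967459e-06
  1.27369342e+00 -3.69162706e-02] [ 0.39137756 -0.75969929 -0.34364189] [[ 0.454  0.859  0.237  0.245]
 [ 0.891 -0.437 -0.123  0.631]
 [-0.002  0.268 -0.964  0.372]
 [ 0.     0.     0.     1.   ]]
[-2.73916196e-04  2.33211383e-01  9.72425526e-01 -9.86154195e-04]
```

View pics/w1.png

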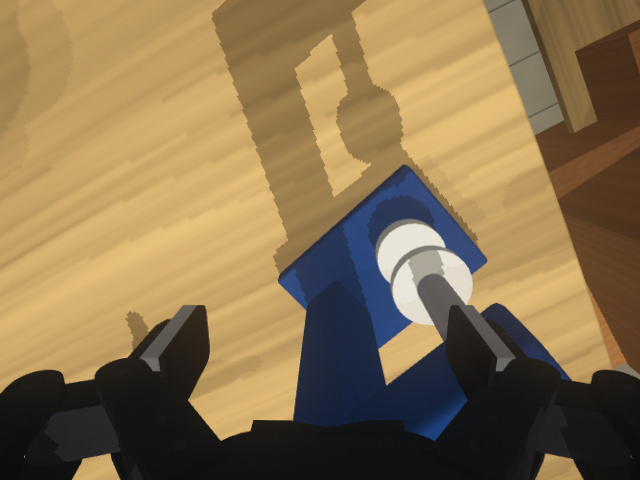

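The moves were refused, probably because every row needs all its keys. The wrist view shows a blue press next to the gripper, so I'll check its position and height before moving.

```bash
python3 - <<'E'
from h import *
z=np.load("w1.npz");T=z["T"];d=z["d"]
p=optics.camera_params("wrist")
vv,uu=np.mgrid[0:480:4,0:640:4];uv=np.c_[uu.ravel(),vv.ravel()]
P=(rays(p,uv)*d[uv[:,1],uv[:,0]][:,None])@T[:3,:3].T+T[:3,3]
m=(uv[:,1]<300)&(P[:,2]>.02)&(d[uv[:,1],uv[:,0]]>0);
print(len(P[m]),P[m].min(0),P[m].max(0))
D=np.load("top0.npy");p=optics.camera_params("top");uv=np.c_[uu.ravel(),vv.ravel()]
P=(rays(p,uv)*D[uv[:,1],uv[:,0]][:,None]-p["t"])@p["R"]
m=(uv[:,0]<90)&(uv[:,1]>295)&(P[:,2]>.02);Q=P[m];print(Q.min(0),Q.max(0),proj("top",[[.306,.602,.25]]))
for a in np.arange(.52,.8,.03):
  k=Q[(Q[:,1]>a)&(Q[:,1]<=a+.03)]
  if len(k):print(round(a,2),k[:,0].min().round(3),k[:,0].max().round(3),k[:,2].max().round(3))
E
```

```text
472 [0.31313862 0.53427545 0.0200012 ] [0.41610925 0.69937043 0.15100056]
[ 0.30114566 -0.01471843  0.02036701] [0.45039077 0.67681581 1.17472531] [[-30.40824358 382.29248731]]
0.52 0.345 0.415 0.245
0.55 0.345 0.45 0.247
0.58 0.328 0.441 0.022
0.61 0.319 0.433 0.115
0.64 0.31 0.362 0.041
0.67 0.301 0.31 0.021
```

The press reaches z≈0.25 right on the direct path, so I'll go up first.

>>> step_arm(deltas=[{"fingers":1,"tx":0,"ty":0,"tz":0.04,"spin":0},{"fingers":1,"tx":0,"ty":0,"tz":0.04,"spin":0},{"fingers":1,"tx":0,"ty":0,"tz":0.04,"spin":0}])

```text
t: 0.52
ee_pos: [0.306, 0.6013, 0.3738]
orientation: [-0.0, 0.233, 0.972, -0.001]
force: [0.5, 0.4, 0.3]
grip_width: 0.085
grasp_force: 0.0
```

>>> step_arm(deltas=[{"fingers":1,"tx":0.025,"ty":-0.04,"tz":0,"spin":-5},{"fingers":1,"tx":0.025,"ty":-0.04,"tz":0,"spin":-5},{"fingers":1,"tx":0.025,"ty":-0.04,"tz":0,"spin":-5},{"fingers":1,"tx":0.025,"ty":-0.04,"tz":0,"spin":-5},{"fingers":1,"tx":0.025,"ty":-0.04,"tz":0,"spin":-5},{"fingers":1,"tx":0.025,"ty":-0.04,"tz":0,"spin":-5},{"fingers":1,"tx":0.025,"ty":-0.04,"tz":0,"spin":-5},{"fingers":1,"tx":0.025,"ty":-0.04,"tz":-0.03,"spin":-5},{"fingers":1,"tx":0.025,"ty":-0.04,"tz":-0.04,"spin":-5},{"fingers":1,"tx":0.025,"ty":-0.04,"tz":-0.04,"spin":-5}])

```text
t: 1.78
ee_pos: [0.5568, 0.2002, 0.2623]
orientation: [0.0, 0.624, 0.782, 0.0]
force: [0.3, 0.9, -0.0]
grip_width: 0.0857
grasp_force: 0.0
```

>>> step_arm(deltas=[{"fingers":1,"tx":0,"ty":0.0,"tz":-0.04,"spin":-5},{"fingers":1,"tx":0,"ty":0,"tz":0,"spin":-5},{"fingers":1,"tx":0,"ty":0,"tz":0,"spin":0},{"fingers":1,"tx":0,"ty":0,"tz":0,"spin":0}])

```text
t: 2.28
ee_pos: [0.5566, 0.2018, 0.224]
orientation: [0.0, 0.688, 0.726, 0.001]
force: [-0.1, -0.0, -0.1]
grip_width: 0.0854
grasp_force: 0.0
```

```bash
python3 - <<'E'
from h import *
s=manip.read_state();T=wpose(s);im,d=optics.read_camera("wrist")
cv2.imwrite("pics/w2.png",im[...,::-1]);np.savez("w2.npz",T=T,d=d)
print(s["t"],s["ee_pos"],s["qpos"],s["force"],T.round(3)); print(s["orientation"])
E
```

```text
2.275 [0.5565687  0.20182413 0.22396886] [ 3.05806918e-01  1.27811522e-01  1.82039678e+00 -5.76987532e-06
  1.19212302e+00  2.51387932e-01] [-0.13533084 -0.04079389 -0.05061038] [[ 0.999  0.052  0.016  0.552]
 [ 0.054 -0.962 -0.267  0.269]
 [ 0.002  0.267 -0.964  0.344]
 [ 0.     0.     0.     1.   ]]
[3.08458923e-04 6.87606489e-01 7.26083273e-01 5.50091760e-04]
```

View pics/w2.png

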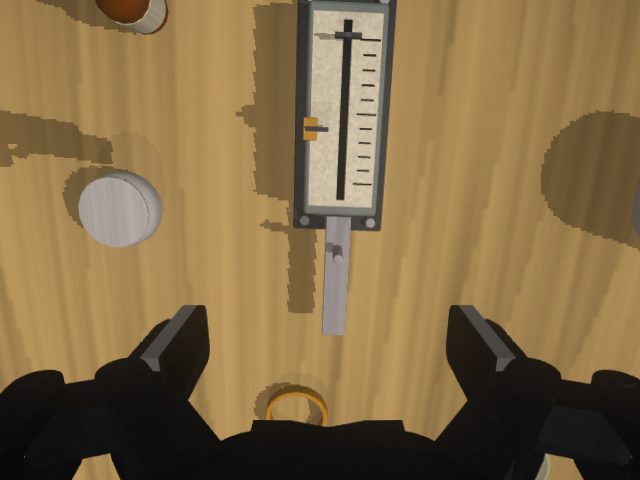

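The wrist view shows the pointer near (348,36), the rider's fin near (318,129), the peg near (338,250) and the blade's end near (334,334). I'll enlarge it for sub-pixel reading.

```bash
python3 - <<'E'
from h import *
im=cv2.imread("pics/w2.png");o=np.zeros((600,800,3),np.uint8)
a=cv2.resize(im[20:140,297:385],None,fx=5,fy=5,interpolation=cv2.INTER_CUBIC);o[:600,:440]=a
b=cv2.resize(im[215:335,310:372],None,fx=5,fy=5,interpolation=cv2.INTER_CUBIC);o[:600,450:760]=b
cv2.imwrite("pics/c2.png",o)
d=np.load("w2.npz")["d"];T=np.load("w2.npz")["T"]
def P(u,v): return (rays(optics.camera_params("wrist"),[[u,v]])*d[v,u])@T[:3,:3].T+T[:3,3]
for q in [(348,36),(340,36),(358,35),(318,129),(325,129),(312,122),(360,150),(338,247),(338,258),(334,300),(120,212)]:print(q,P(*q).round(4))
E
```

```text
(348, 36) [[0.5631 0.3309 0.056 ]]
(340, 36) [[0.5578 0.3307 0.0556]]
(358, 35) [[0.5697 0.3324 0.0539]]
(318, 129) [[0.5463 0.2702 0.0562]]
(325, 129) [[0.5511 0.2705 0.0557]]
(312, 122) [[0.5416 0.2748 0.0475]]
(360, 150) [[0.5776 0.257  0.0404]]
(338, 247) [[0.566  0.1815 0.0391]]
(338, 258) [[0.5656 0.1786 0.0585]]
(334, 300) [[0.5658 0.1326 0.0305]]
(120, 212) [[0.3884 0.1981 0.0273]]
```

View pics/c2.png

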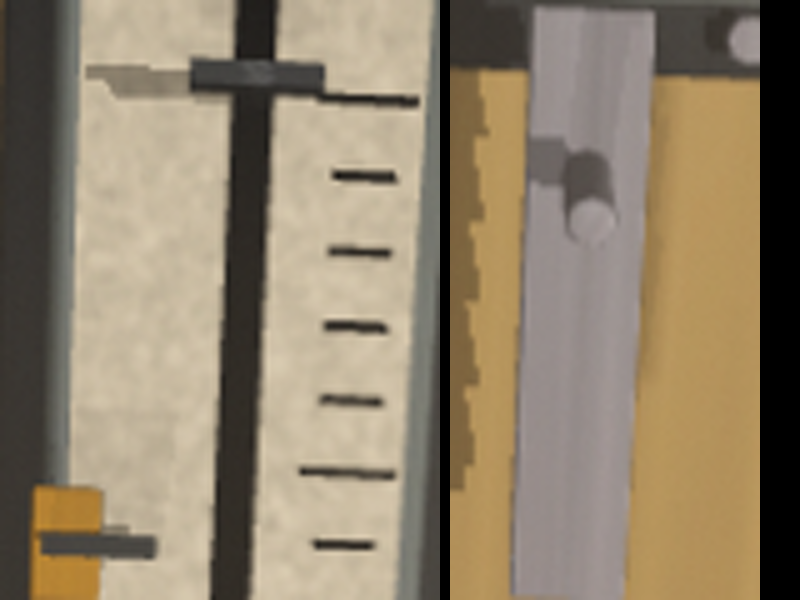

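```bash
python3 - <<'E'
from h import *
T=np.load("w2.npz")["T"]
c=lambda x,y,u0,v0,x0=0:(u0+(x-x0+.5)/5-.5,v0+(y+.5)/5-.5)
A=lambda x,y:c(x,y,297,20)
B=lambda x,y:c(x,y,310,215,450)
pt=w_at_z(T,[A(257,70),A(98,545)],.056)
sl=w_at_z(T,[A(255,2),A(232,598),(340,199)],.042)
tk=w_at_z(T,[A(369,100),A(364,176),A(360,252),A(355,327),A(351,401),A(347,472),A(343,545)],.0425)
pg=w_at_z(T,[B(593,222)],.058)
bl=w_at_z(T,[B(533,8),B(655,12),B(513,592),B(626,598),(322.5,334),(344.5,334.5)],.030)
for n in("pt","sl","tk","pg","bl"):print(n,eval(n).round(4).tolist())
e=(bl[0]+bl[1]-bl[2]-bl[3])[:2];a1=np.arctan2(e[1],e[0])
e=sl[0]-sl[2];a2=np.arctan2(e[1],e[0]);e=tk[0]-tk[6]
print(np.degrees([a1,a2]))
for a in (a1,a2):
  g=np.array([np.cos(a),np.sin(a)]);print("dist",(pt[0,:2]-pt[1,:2])@g,(tk[:-1,:2]-tk[1:,:2])@g,"ptr-peg",(pt[0,:2]-pg[0,:2])@g,"tick0",(tk[0,:2]-pt[0,:2])@g)
# bar from top
C=lambda x,y:(335+(x+.5)/6-.5,285+(y-310+.5)/6-.5)
b=at_z("top",[C(50,462),C(70,524),C(350,365),C(376,430),C(100,476),C(66,477),C(132,474)],.009)
cen=b[:4].mean(0);e=(b[0]+b[1]-b[2]-b[3]);print("bar",b.round(4).tolist(),cen,np.degrees(np.arctan2(e[1],e[0])),np.hypot(*(e[:2]/2)))
e=b[4]-cen;print("eye ang",np.degrees(np.arctan2(e[1],e[0])),np.hypot(*e[:2]))
E
```

```text
pt [[0.563, 0.3324, 0.056], [0.545, 0.2704, 0.056]]
sl [[0.5626, 0.3442, 0.042], [0.5645, 0.2641, 0.042], [0.565, 0.2201, 0.042]]
tk [[0.5792, 0.3324, 0.0425], [0.5792, 0.3225, 0.0425], [0.5794, 0.3125, 0.0425], [0.5795, 0.3024, 0.0425], [0.5797, 0.2924, 0.0425], [0.5798, 0.2826, 0.0425], [0.58, 0.2724, 0.0425]]
pg [[0.5658, 0.1777, 0.058]]
bl [[0.5555, 0.2038, 0.03], [0.5749, 0.2042, 0.03], [0.5575, 0.101, 0.03], [0.5771, 0.1009, 0.03], [0.5578, 0.1001, 0.03], [0.5768, 0.1006, 0.03]]
[91.18504791 91.10904979]
dist 0.061593409634190355 [0.00992109 0.0100383  0.01004082 0.01003579 0.00976272 0.01018101] ptr-peg 0.15474376404167636 tick0 -0.00030286215442310764
dist 0.06161884341563963 [0.00992128 0.0100383  0.01004101 0.0100358  0.00976275 0.01018102] ptr-peg 0.15474405174869374 tick0 -0.0002813783204860161
bar [[0.4447, -0.0696, 0.009], [0.4218, -0.0767, 0.009], [0.4798, -0.1824, 0.009], [0.4555, -0.1915, 0.009], [0.4394, -0.0881, 0.009], [0.4391, -0.0755, 0.009], [0.44, -0.1, 0.009]] [ 0.45043895 -0.13003378  0.009     ] 106.84267462700535 0.11888515282470657
eye ang 104.80830815864962 0.0433851473131332
```

The pointer-to-index distance is 61.6 mm, the gauge axis is at 91.15° and the peg is at (0.5658, 0.1777). Next is a closer look at the bar.

>>> step_arm(deltas=[{"fingers":1,"tx":-0.0105,"ty":-0.037,"tz":0,"spin":1.3},{"fingers":1,"tx":-0.0105,"ty":-0.037,"tz":0,"spin":1.3},{"fingers":1,"tx":-0.0105,"ty":-0.037,"tz":0,"spin":1.3},{"fingers":1,"tx":-0.0105,"ty":-0.037,"tz":0,"spin":1.3},{"fingers":1,"tx":-0.0105,"ty":-0.037,"tz":0,"spin":1.3},{"fingers":1,"tx":-0.0105,"ty":-0.037,"tz":0,"spin":1.3},{"fingers":1,"tx":-0.0105,"ty":-0.037,"tz":0,"spin":1.3},{"fingers":1,"tx":-0.0105,"ty":-0.037,"tz":-0.01,"spin":1.3},{"fingers":1,"tx":-0.0105,"ty":-0.037,"tz":-0.02,"spin":1.3},{"fingers":1,"tx":-0.0105,"ty":-0.037,"tz":-0.02,"spin":1.3}])

```text
t: 3.58
ee_pos: [0.4517, -0.1697, 0.1742]
orientation: [0.002, 0.601, 0.799, 0.0]
force: [0.3, 0.6, 0.1]
grip_width: 0.0851
grasp_force: 0.0
```

>>> step_arm(deltas=[{"fingers":1,"tx":0,"ty":0,"tz":0,"spin":0},{"fingers":1,"tx":0,"ty":0,"tz":0,"spin":0},{"fingers":1,"tx":0,"ty":0,"tz":0,"spin":0}])

```text
t: 3.95
ee_pos: [0.4522, -0.1678, 0.1744]
orientation: [0.001, 0.601, 0.799, 0.0]
force: [0.5, 0.1, 0.7]
grip_width: 0.0854
grasp_force: 0.0
```

```bash
python3 - <<'E'
from h import *
s=manip.read_state();T=wpose(s);im,d=optics.read_camera("wrist")
np.savez("w3.npz",T=T,d=d,im=im)
print(s["t"],s["ee_pos"],s["orientation"],s["force"])
cv2.imwrite("pics/w3.png",im[...,::-1])
E
```

```text
3.95 [ 0.45220225 -0.16783883  0.17440166] [9.45347493e-04 6.01083885e-01 7.99185295e-01 3.64386957e-04] [0.4763813  0.08366001 0.73398425]
```

View pics/w3.png

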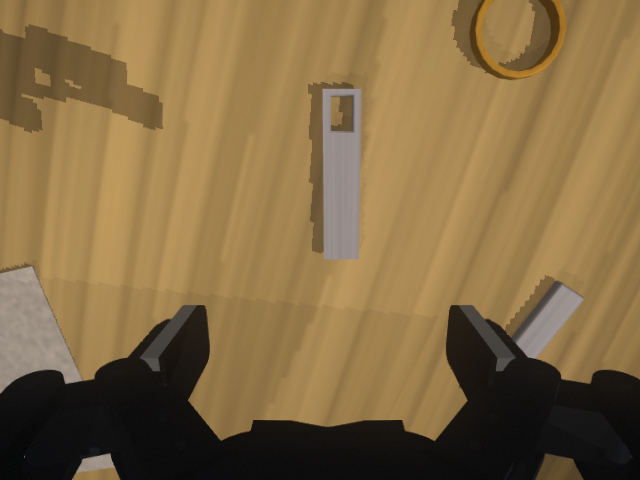

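The bar's corners are at about (322,89), (361,89), (324,259) and (359,259). The eye spans (331,95) to (354,132).

```bash
python3 - <<'E'
from h import *
z=np.load("w3.npz");T=z["T"]
s=manip.read_state();w,x,y,q=s["orientation"];R=Ro.from_quat([x,y,q,w]).as_matrix();print("toolx",np.degrees(np.arctan2(R[1,0],R[0,0])),R.round(3).tolist())
# refine corners: bright-grey segmentation, min area rect on metric plane
hsv=cv2.cvtColor(z["im"],cv2.COLOR_RGB2HSV);m=((hsv[...,1]<60)&(hsv[...,2]>90)).astype(np.uint8)
m[:70]=0;m[280:]=0;m[:,:300]=0;m[:,385:]=0
cs,_=cv2.findContours(m,cv2.RETR_CCOMP,cv2.CHAIN_APPROX_NONE)
for c in sorted(cs,key=cv2.contourArea)[-2:]:
    P=w_at_z(T,c.reshape(-1,2),.009)[:,:2];r=cv2.minAreaRect((P*1000).astype(np.float32));print(r,cv2.boundingRect(c))
b=w_at_z(T,[(322,89),(361,89),(323.5,259),(359.5,259)],.009);e=b[0]+b[1]-b[2]-b[3]
print(b.mean(0),np.degrees(np.arctan2(e[1],e[0])),np.hypot(*e[:2])/2)
E
```

```text
toolx 106.1165142544639 [[-0.278, 0.961, 0.002], [0.961, 0.278, -0.001], [-0.001, 0.002, -1.0]]
((439.37890625, -89.18809509277344), (15.734037399291992, 23.53668785095215), 16.186580657958984) (330, 95, 24, 37)
((451.48968505859375, -131.15269470214844), (25.86258888244629, 118.68867492675781), 16.39564323425293) (322, 89, 39, 170)
[ 0.4519092 -0.1314206  0.009    ] 106.59254013833689 0.11934735375028516
```

```bash
python3 - <<'E'
from h import *
z=np.load("w3.npz");d=z["d"];H=np.array(optics.camera_params("wrist")["hand_eye"])
vv,uu=np.mgrid[300:400,60:600:1];uv=np.c_[uu.ravel(),vv.ravel()]
D=d[uv[:,1],uv[:,0]];P=(rays(optics.camera_params("wrist"),uv)*D[:,None])@H[:3,:3].T+H[:3,3]
m=(D>.02)&(P[:,2]<.06);P=P[m]
for s in(-1,1):
    q=P[P[:,1]*s>0];i=q[:,2].argsort()[-5:];print(q[i].round(4).tolist())
E
```

```text
[[0.0014, -0.0433, 0.0095], [0.0005, -0.0434, 0.0096], [0.0067, -0.0433, 0.0097], [-0.0027, -0.0434, 0.0098], [-0.0044, -0.0436, 0.0099]]
[[0.0002, 0.0425, 0.0095], [-0.0071, 0.0424, 0.0096], [0.0063, 0.0424, 0.0096], [-0.0024, 0.0424, 0.0097], [-0.0014, 0.0424, 0.0101]]
```

>>> step_arm(deltas=[{"fingers":1,"tx":0.001,"ty":0.016,"tz":-0.03,"spin":0.3},{"fingers":0.7,"tx":0,"ty":0.0155,"tz":-0.03,"spin":0},{"fingers":0.5,"tx":0,"ty":0,"tz":-0.03,"spin":0},{"fingers":0.5,"tx":0,"ty":0,"tz":-0.03,"spin":0},{"fingers":0.5,"tx":0,"ty":0,"tz":-0.018,"spin":0},{"fingers":0.5,"tx":0,"ty":0,"tz":-0.012,"spin":0},{"fingers":0.5,"tx":0,"ty":0,"tz":0,"spin":0},{"fingers":0.5,"tx":0,"ty":0,"tz":0,"spin":0}])

```text
t: 5.0
ee_pos: [0.4531, -0.137, 0.0241]
orientation: [0.001, 0.599, 0.8, 0.0]
force: [0.6, -0.7, -0.2]
grip_width: 0.0425
grasp_force: 0.0
```

>>> step_arm(deltas=[{"fingers":0.2,"tx":0,"ty":0,"tz":0,"spin":0},{"fingers":0,"tx":0,"ty":0,"tz":0,"spin":0},{"fingers":0,"tx":0,"ty":0,"tz":0,"spin":0},{"fingers":0,"tx":0,"ty":0,"tz":0,"spin":0},{"fingers":0,"tx":0,"ty":0,"tz":0,"spin":0},{"fingers":0,"tx":0,"ty":0,"tz":0,"spin":0}])

```text
t: 5.75
ee_pos: [0.4533, -0.1373, 0.0246]
orientation: [0.001, 0.6, 0.8, 0.0]
force: [-1.4, 1.0, 5.0]
grip_width: 0.024
grasp_force: 59.3
```

The grip holds at 59 N. Now lift, carry to above the peg and turn to the gauge's axis.

>>> step_arm(deltas=[{"fingers":0,"tx":0,"ty":0,"tz":0.015,"spin":0},{"fingers":0,"tx":0,"ty":0,"tz":0.03,"spin":0},{"fingers":0,"tx":0,"ty":0,"tz":0.03,"spin":0},{"fingers":0,"tx":0,"ty":0,"tz":0.03,"spin":0}])

```text
t: 6.25
ee_pos: [0.4518, -0.1369, 0.1298]
orientation: [0.0, 0.6, 0.8, -0.0]
force: [0.4, 0.5, -1.7]
grip_width: 0.0237
grasp_force: 59.3
```

>>> step_arm(deltas=[{"fingers":0,"tx":0.0114,"ty":0.0265,"tz":0,"spin":-1.5},{"fingers":0,"tx":0.0114,"ty":0.0265,"tz":0,"spin":-1.5},{"fingers":0,"tx":0.0114,"ty":0.0265,"tz":0,"spin":-1.5},{"fingers":0,"tx":0.0114,"ty":0.0265,"tz":0,"spin":-1.5},{"fingers":0,"tx":0.0114,"ty":0.0265,"tz":0,"spin":-1.5},{"fingers":0,"tx":0.0114,"ty":0.0265,"tz":0,"spin":-1.5},{"fingers":0,"tx":0.0114,"ty":0.0265,"tz":0,"spin":-1.5},{"fingers":0,"tx":0.0114,"ty":0.0265,"tz":0,"spin":-1.5},{"fingers":0,"tx":0.0114,"ty":0.0265,"tz":0,"spin":-1.6},{"fingers":0,"tx":0.0114,"ty":0.0265,"tz":0,"spin":-1.6}])

```text
t: 7.5
ee_pos: [0.5663, 0.1288, 0.1289]
orientation: [0.0, 0.7, 0.714, 0.0]
force: [0.3, -0.6, -1.3]
grip_width: 0.0239
grasp_force: 59.4
```

>>> step_arm(deltas=[{"fingers":0,"tx":0,"ty":0,"tz":0,"spin":0},{"fingers":0,"tx":0,"ty":0,"tz":0,"spin":0},{"fingers":0,"tx":0,"ty":0,"tz":0,"spin":0}])

```text
t: 7.88
ee_pos: [0.5656, 0.1272, 0.1283]
orientation: [-0.0, 0.7, 0.714, -0.0]
force: [-0.7, -0.9, -1.2]
grip_width: 0.0241
grasp_force: 59.4
```

```bash
python3 - <<'E'
from h import *
s=manip.read_state();T=wpose(s);im,d=optics.read_camera("wrist")
np.savez("w4.npz",T=T,d=d,im=im)
R=Ro.from_quat(np.roll(s["orientation"],-1)).as_matrix();print("toolx",np.degrees(np.arctan2(R[1,0],R[0,0])))
print(s["t"],s["ee_pos"],s["grasp_force"],s["force"])
cv2.imwrite("pics/w4.png",im[...,::-1])
E
```

```text
toolx 91.09302045915962
7.875 [0.5656165  0.12719078 0.12827507] 59.384883642196655 [-0.72113711 -0.86490152 -1.24120738]
```

View pics/w4.png

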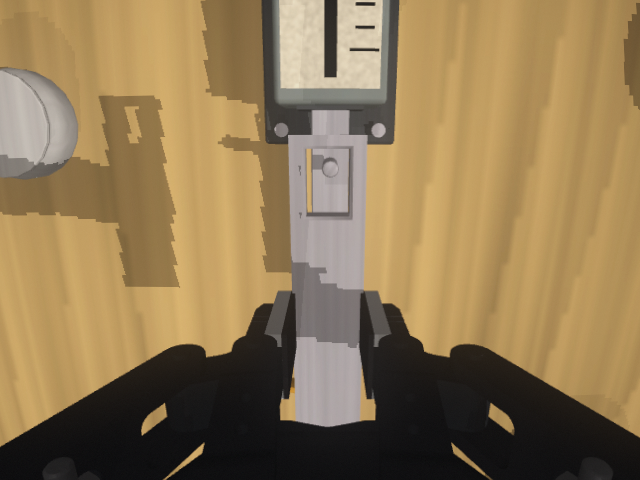

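The peg's top shows through the eye at about (330,168), and the bar's eye end is at (289..367,136). I'll compute the alignment.

```bash
python3 - <<'E'
from h import *
z=np.load("w4.npz");T=z["T"];d=z["d"];p=optics.camera_params("wrist")
P=lambda u,v:((rays(p,[[u,v]])*d[v,u])@T[:3,:3].T+T[:3,3])[0]
for q in[(296,142),(362,142),(296,250),(360,250),(330,230),(330,167),(330,120)]:print(q,P(*q).round(4))
zt=np.median([P(296,v)[2] for v in range(142,250)]);print("bar top z",zt)
b=w_at_z(T,[(289,136),(367,136),(290.5,240),(365.5,240)],zt);m1=(b[0]+b[1])/2;m2=(b[2]+b[3])/2
e=m1-m2;a=np.arctan2(e[1],e[0]);print("bar ang",np.degrees(a),"widths",np.hypot(*(b[0]-b[1])[:2]),np.hypot(*(b[2]-b[3])[:2]))
eye=m1[:2]-.016*np.array([np.cos(a),np.sin(a)])
eb=w_at_z(T,[(306,147),(352.5,147),(306,214),(352.5,214)],zt).mean(0)
pg=w_at_z(T,[(330,168)],.058)[0];print("eye",eye,eb,"peg",pg,"shift",pg[:2]-eye)
E
```

```text
(296, 142) [0.5537 0.1907 0.1125]
(362, 142) [0.5754 0.1911 0.1124]
(296, 250) [0.5538 0.1541 0.1135]
(360, 250) [0.5762 0.1542 0.1125]
(330, 230) [0.5655 0.1611 0.1121]
(330, 167) [0.5655 0.1782 0.0579]
(330, 120) [0.5652 0.2001 0.0287]
bar top z 0.11184745056566968
bar ang 91.10308093007883 widths 0.02560218471151344 0.02627578290503631
eye [0.56448779 0.17683269] [0.56488632 0.17801811 0.11184745] peg [0.56549078 0.17772558 0.058     ] shift [0.00100299 0.00089289]
```

>>> step_arm(deltas=[{"fingers":0,"tx":0.001,"ty":0.0005,"tz":0,"spin":0},{"fingers":0,"tx":0,"ty":0,"tz":-0.02,"spin":0},{"fingers":0,"tx":0,"ty":0,"tz":-0.02,"spin":0},{"fingers":0,"tx":0,"ty":0,"tz":-0.015,"spin":0},{"fingers":0,"tx":0,"ty":0,"tz":-0.01,"spin":0},{"fingers":0,"tx":0,"ty":0,"tz":0,"spin":0},{"fingers":0,"tx":0,"ty":0,"tz":0,"spin":0}])

```text
t: 8.8
ee_pos: [0.5677, 0.1287, 0.0637]
orientation: [0.0, 0.7, 0.714, 0.0]
force: [0.8, -0.2, -1.5]
grip_width: 0.0236
grasp_force: 59.4
```

>>> step_arm(deltas=[{"fingers":0,"tx":0,"ty":0,"tz":-0.004,"spin":0},{"fingers":0,"tx":0,"ty":0,"tz":-0.002,"spin":0},{"fingers":0,"tx":0,"ty":0,"tz":0,"spin":0}])

```text
t: 9.18
ee_pos: [0.5671, 0.1285, 0.0572]
orientation: [-0.0, 0.7, 0.714, -0.0]
force: [-0.8, 0.8, -2.6]
grip_width: 0.0237
grasp_force: 59.4
```

>>> step_arm(deltas=[{"fingers":0,"tx":0,"ty":0,"tz":-0.0015,"spin":0},{"fingers":0,"tx":0,"ty":0,"tz":0,"spin":0}])

```text
t: 9.43
ee_pos: [0.5671, 0.1286, 0.0557]
orientation: [-0.0, 0.7, 0.714, -0.0]
force: [0.8, 0.3, -1.6]
grip_width: 0.0236
grasp_force: 59.4
```

>>> step_arm(deltas=[{"fingers":0,"tx":0,"ty":0,"tz":-0.0008,"spin":0},{"fingers":0,"tx":0,"ty":0,"tz":0,"spin":0}])

```text
t: 9.68
ee_pos: [0.5671, 0.1286, 0.0549]
orientation: [-0.0, 0.7, 0.714, -0.0]
force: [-0.2, -0.4, -1.0]
grip_width: 0.0239
grasp_force: 59.4
```

>>> step_arm(deltas=[{"fingers":0,"tx":0,"ty":-0.002,"tz":0,"spin":0},{"fingers":0,"tx":0,"ty":-0.002,"tz":0,"spin":0},{"fingers":0,"tx":0,"ty":-0.001,"tz":0,"spin":0},{"fingers":0,"tx":0,"ty":0,"tz":0,"spin":0}])

```text
t: 10.18
ee_pos: [0.5672, 0.1234, 0.055]
orientation: [-0.0, 0.7, 0.714, -0.0]
force: [0.5, -0.7, -1.3]
grip_width: 0.0239
grasp_force: 59.4
```

>>> step_arm(deltas=[{"fingers":0,"tx":0,"ty":-0.001,"tz":0,"spin":0},{"fingers":0,"tx":0,"ty":0,"tz":0,"spin":0}])

```text
t: 10.42
ee_pos: [0.5671, 0.1225, 0.055]
orientation: [-0.0, 0.7, 0.714, -0.0]
force: [-0.7, -0.7, -1.6]
grip_width: 0.0236
grasp_force: 59.4
```

>>> step_arm(deltas=[{"fingers":0,"tx":0,"ty":-0.0005,"tz":0,"spin":0},{"fingers":0,"tx":0,"ty":0,"tz":0,"spin":0}])

```text
t: 10.68
ee_pos: [0.5672, 0.122, 0.055]
orientation: [0.0, 0.7, 0.714, 0.0]
force: [-0.0, -0.3, -0.7]
grip_width: 0.0241
grasp_force: 59.4
```

>>> step_arm(deltas=[{"fingers":0,"tx":0,"ty":-0.0005,"tz":0,"spin":0},{"fingers":0,"tx":0,"ty":0,"tz":0,"spin":0}])

```text
t: 10.92
ee_pos: [0.5672, 0.1216, 0.055]
orientation: [-0.0, 0.7, 0.714, -0.0]
force: [-0.1, -0.5, -1.5]
grip_width: 0.0238
grasp_force: 59.4
```

>>> step_arm(deltas=[{"fingers":0,"tx":0,"ty":-0.0005,"tz":0,"spin":0},{"fingers":0,"tx":0,"ty":0,"tz":0,"spin":0}])

```text
t: 11.18
ee_pos: [0.5672, 0.121, 0.055]
orientation: [-0.0, 0.7, 0.714, -0.0]
force: [-0.7, -0.6, -1.7]
grip_width: 0.0235
grasp_force: 59.4
```

>>> step_arm(deltas=[{"fingers":0,"tx":0,"ty":-0.0005,"tz":0,"spin":0},{"fingers":0,"tx":0,"ty":0,"tz":0,"spin":0}])

```text
t: 11.42
ee_pos: [0.5672, 0.1205, 0.055]
orientation: [0.0, 0.7, 0.714, 0.0]
force: [-0.4, 0.4, -2.0]
grip_width: 0.024
grasp_force: 59.4
```

>>> step_arm(deltas=[{"fingers":0,"tx":0,"ty":-0.0005,"tz":0,"spin":0},{"fingers":0,"tx":0,"ty":0,"tz":0,"spin":0}])

```text
t: 11.68
ee_pos: [0.5672, 0.12, 0.055]
orientation: [-0.0, 0.7, 0.714, -0.0]
force: [0.3, 0.4, -1.1]
grip_width: 0.024
grasp_force: 59.4
```

>>> step_arm(deltas=[{"fingers":0,"tx":0,"ty":-0.0005,"tz":0,"spin":0},{"fingers":0,"tx":0,"ty":0,"tz":0,"spin":0}])

```text
t: 11.92
ee_pos: [0.5672, 0.1197, 0.055]
orientation: [-0.0, 0.7, 0.714, 0.0]
force: [-0.1, 1.7, -1.8]
grip_width: 0.0238
grasp_force: 59.4
```

>>> step_arm(deltas=[{"fingers":0,"tx":0,"ty":-0.0005,"tz":0,"spin":0},{"fingers":0,"tx":0,"ty":0,"tz":0,"spin":0}])

```text
t: 12.18
ee_pos: [0.5672, 0.1196, 0.055]
orientation: [-0.0, 0.7, 0.714, 0.0]
force: [0.3, 2.8, -1.8]
grip_width: 0.0238
grasp_force: 59.4
```

>>> step_arm(deltas=[{"fingers":0,"tx":0,"ty":-0.0005,"tz":0,"spin":0},{"fingers":0,"tx":0,"ty":0,"tz":0,"spin":0}])

```text
t: 12.42
ee_pos: [0.5672, 0.1189, 0.0551]
orientation: [-0.0, 0.7, 0.714, 0.0]
force: [-0.5, 5.8, -2.1]
grip_width: 0.0237
grasp_force: 59.3
```

```bash
python3 - <<'E'
from h import *
s=manip.read_state();T=wpose(s);im,d=optics.read_camera("wrist");np.savez("w5.npz",T=T,d=d,im=im)
cv2.imwrite("pics/w5.png",cv2.resize(im[60:360,200:460,::-1],None,fx=2,fy=2))
print(s["ee_pos"],s["force"])
E
```

```text
[0.56722888 0.11890924 0.05505044] [-0.46005146  5.84577299 -2.1394483 ]
```

Contact came at y≈0.1195 and the slide is starting to move. Now pull smoothly to just short of the mark.

>>> step_arm(deltas=[{"fingers":0,"tx":0.0001,"ty":-0.003,"tz":0,"spin":0},{"fingers":0,"tx":0.0001,"ty":-0.005,"tz":0,"spin":0},{"fingers":0,"tx":0.0001,"ty":-0.006,"tz":0,"spin":0},{"fingers":0,"tx":0.0001,"ty":-0.006,"tz":0,"spin":0},{"fingers":0,"tx":0.0001,"ty":-0.006,"tz":0,"spin":0},{"fingers":0,"tx":0.0001,"ty":-0.006,"tz":0,"spin":0},{"fingers":0,"tx":0.0001,"ty":-0.006,"tz":0,"spin":0},{"fingers":0,"tx":0.0001,"ty":-0.005,"tz":0,"spin":0},{"fingers":0,"tx":0.0001,"ty":-0.004,"tz":0,"spin":0},{"fingers":0,"tx":0.0001,"ty":-0.003,"tz":0,"spin":0}])

```text
t: 13.72
ee_pos: [0.568, 0.0703, 0.055]
orientation: [-0.001, 0.701, 0.714, 0.001]
force: [-0.7, 11.7, -1.8]
grip_width: 0.0237
grasp_force: 59.3
```

>>> step_arm(deltas=[{"fingers":0,"tx":0.0001,"ty":-0.003,"tz":0,"spin":0},{"fingers":0,"tx":0.0001,"ty":-0.002,"tz":0,"spin":0},{"fingers":0,"tx":0,"ty":-0.001,"tz":0,"spin":0},{"fingers":0,"tx":0,"ty":0,"tz":0,"spin":0}])

```text
t: 14.22
ee_pos: [0.568, 0.0645, 0.0549]
orientation: [-0.001, 0.701, 0.714, 0.001]
force: [-0.8, 11.4, -1.5]
grip_width: 0.0237
grasp_force: 59.3
```

```bash
python3 - <<'E'
from h import *
s=manip.read_state();print(s["t"],s["ee_pos"],s["force"])
im,d=optics.read_camera("top");np.savez("t1.npz",im=im,d=d)
im0=cv2.imread("pics/top0.png");a=cv2.resize(im[235:280,145:225,::-1],None,fx=8,fy=6.6,interpolation=cv2.INTER_CUBIC);b=cv2.resize(im0[235:280,145:225],None,fx=8,fy=6.6,interpolation=cv2.INTER_CUBIC)
cv2.imwrite("pics/c3.png",np.vstack([b,a]));print(a.shape)
# predicted pixel of pointer/rider (tops) in top view
print(proj("top",[[.563,.3324,.056],[.545,.2704,.056],[.564,.2708,.056]]))
E
```

```text
14.225 [0.56803742 0.0645062  0.05489966] [-0.81765484 11.43917802 -1.5256774 ]
(297, 640, 3)
[[158.57883951 255.06726379]
 [186.58331997 263.13564077]
 [186.7342912  254.48261469]]
```

View pics/c3.png

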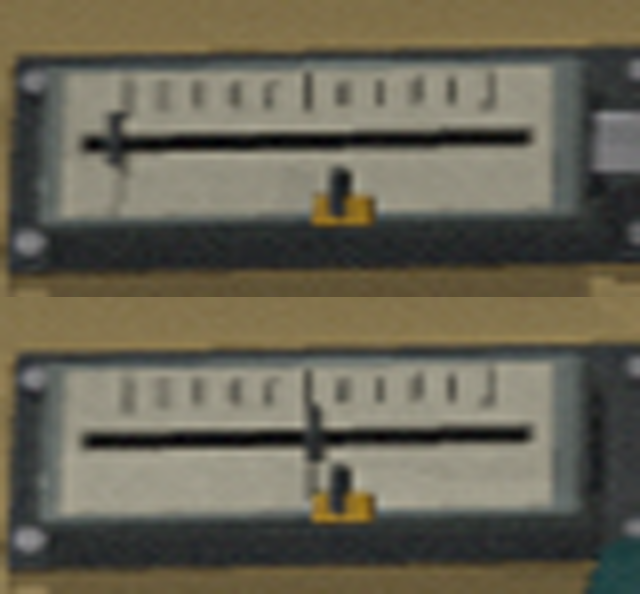

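Top row: the pointer sits at column 115 at home. Bottom row: it is now at about 315, against the rider at 340, so about 6.5–7 mm remain, which agrees with the arm's own travel. I'll creep closer and measure the centroids.

>>> step_arm(deltas=[{"fingers":0,"tx":0.0001,"ty":-0.002,"tz":0,"spin":0},{"fingers":0,"tx":0,"ty":-0.0015,"tz":0,"spin":0},{"fingers":0,"tx":0,"ty":-0.001,"tz":0,"spin":0},{"fingers":0,"tx":0,"ty":0,"tz":0,"spin":0}])

```text
t: 14.78
ee_pos: [0.5681, 0.0602, 0.0549]
orientation: [-0.001, 0.701, 0.714, 0.001]
force: [-0.8, 11.3, -2.7]
grip_width: 0.0235
grasp_force: 59.3
```

```bash
cat > m.py <<'E'
from h import *
s=manip.read_state();print(s["t"],s["ee_pos"],s["force"],s["grasp_force"])
N=4;ims=[optics.read_camera("top")[0].astype(float) for _ in range(N)];im=np.mean(ims,0).mean(2)
np.save("t_last.npy",im)
im0=cv2.imread("pics/top0.png").astype(float).mean(2);im1=np.load("t1.npz")["im"].astype(float).mean(2)
def cen(I,u0,u1,r0=250,r1=258,ref=None):
    w=np.clip(ref[r0:r1,u0:u1]-I[r0:r1,u0:u1],6,None)-6 
    return (w.sum(0)*np.arange(u0,u1)).sum()/w.sum()
# pointer appears where it was not before: difference to other image as background
print("home",cen(im0,150,170,ref=im),"prev",cen(im1,175,195,ref=im0),"now",cen(im,175,196,ref=im0))
r=im0[258:264,175:200];print(im0[260:263,180:195].round(0).astype(int).tolist())
for v in(260,261,262):
    w=np.clip(150-im0[v,178:196],0,None);print("rider",v,(w*np.arange(178,196)).sum()/w.sum())
E
python3 m.py
```

```text
14.775 [0.56808983 0.06019514 0.0548698 ] [-0.80055606 11.34031586 -2.68813767] 59.31892991065979
home 157.90888764673005 prev 183.95669553630913 now 185.80161440546416
[[134, 130, 136, 140, 138, 140, 107, 82, 113, 142, 140, 140, 137, 141, 141], [135, 130, 131, 131, 135, 138, 85, 38, 49, 140, 143, 137, 139, 140, 139], [133, 132, 132, 132, 134, 139, 71, 27, 40, 143, 143, 140, 137, 139, 139]]
rider 260 186.23468328141232
rider 261 186.4499304589708
rider 262 186.5223978919631
```

```bash
python3 - <<'E'
from h import *
s=manip.read_state();T=wpose(s);im,d=optics.read_camera("wrist");np.savez("w6.npz",T=T,d=d,im=im);print(s["ee_pos"],s["force"])
z5=np.load("w5.npz")
a=z5["im"][90:240,260:400,::-1];b=im[90:240,260:400,::-1]
cv2.imwrite("pics/c4.png",np.hstack([cv2.resize(x,None,fx=2.8,fy=4,interpolation=cv2.INTER_CUBIC) for x in(a,b)]))
for z in (z5,np.load("w6.npz")):
    T=z["T"];c=T[:3,:3].T@(np.array([.566,z["T"][1,3]-.269+.2018+.05,.058])-T[:3,3]);print(T[:3,3])
    # points with world z in .054-.062 from depth = peg top
    vv,uu=np.mgrid[60:280,270:390];uv=np.c_[uu.ravel(),vv.ravel()];D=z["d"][uv[:,1],uv[:,0]]
    P=(rays(optics.camera_params("wrist"),uv)*D[:,None])@T[:3,:3].T+T[:3,3]
    m=(P[:,2]>.0555)&(P[:,2]<.061);print(m.sum(),uv[m].min(0),uv[m].max(0),uv[m].mean(0),P[m].mean(0))
    q=(P[m].min(0)+P[m].max(0))/2;print(q, q-T[:3,3])
E
```

```text
[0.56811375 0.06021969 0.05487206] [-7.71347226e-03  1.28990520e+01 -2.10548673e+00]
[0.56541763 0.18588754 0.17497574]
569 [313 151] [340 177] [326.60456942 164.09490334] [0.5654764  0.1768245  0.05711945]
[0.565453   0.17674988 0.05706185] [ 3.53724527e-05 -9.13765963e-03 -1.17913887e-01]
[0.56646125 0.12684654 0.17499482]
568 [313 149] [340 176] [326.36971831 163.02816901] [0.56634328 0.11843272 0.0571322 ]
[0.56638385 0.11847115 0.0574648 ] [-7.74061323e-05 -8.37538870e-03 -1.17530019e-01]
```

View pics/c4.png

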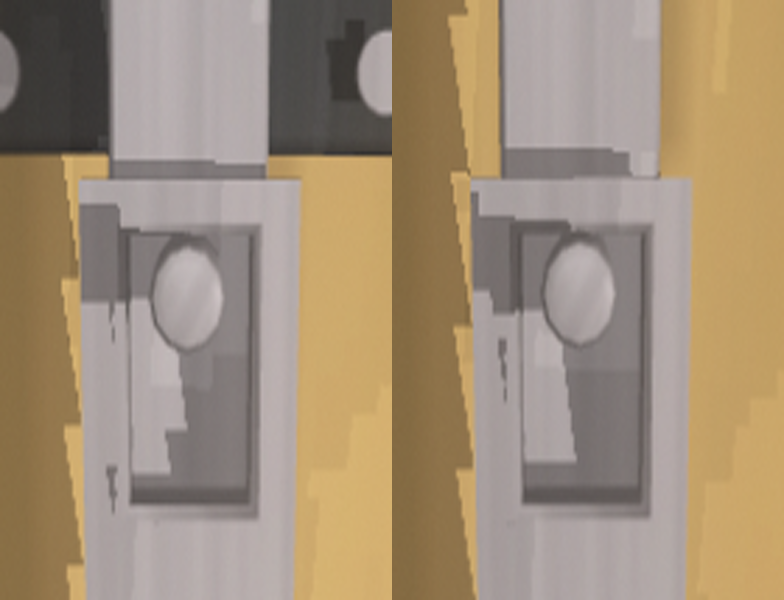

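The peg is seated at the far end of the eye. I'll compute the total peg travel with the same method on the home pictures.

```bash
cat > pk.py <<'E'
from h import *
def peg(z):
    T=z["T"];p=optics.camera_params("wrist")
    vv,uu=np.mgrid[60:300,270:390];uv=np.c_[uu.ravel(),vv.ravel()];D=z["d"][uv[:,1],uv[:,0]]
    P=(rays(p,uv)*D[:,None])@T[:3,:3].T+T[:3,3]
    m=(P[:,2]>.0555)&(P[:,2]<.061)
    c=uv[m].mean(0);return m.sum(),c,w_at_z(T,[c],.058)[0],P[m][:,2].mean()
E
python3 - <<'E'
from pk import *
for n in("w2","w4","w5","w6"):print(n,*peg(np.load(n+".npz")))
E
```

```text
w2 147 [328.04081633 199.19727891] [0.55583824 0.22204394 0.058     ] 0.05672576525351869
w4 211 [329.97156398 168.92417062] [0.56548625 0.17729811 0.058     ] 0.05711588575972237
w5 569 [326.60456942 164.09490334] [0.56547493 0.17689943 0.058     ] 0.05711945038677325
w6 568 [326.36971831 163.02816901] [0.56634494 0.11850101 0.058     ] 0.05713219681083242
```

Slide travel is 58.8 mm and the mark is at 61.3–61.6 mm, so I'll creep the rest in small steps.

>>> step_arm(deltas=[{"fingers":0,"tx":0,"ty":-0.001,"tz":0,"spin":0},{"fingers":0,"tx":0,"ty":-0.0007,"tz":0,"spin":0},{"fingers":0,"tx":0,"ty":-0.0005,"tz":0,"spin":0},{"fingers":0,"tx":0,"ty":0,"tz":0,"spin":0}])

```text
t: 15.52
ee_pos: [0.5681, 0.0581, 0.0549]
orientation: [-0.002, 0.701, 0.714, 0.001]
force: [-0.5, 12.9, -2.5]
grip_width: 0.0235
grasp_force: 59.3
```

```bash
cat > g.py <<'E'
from pk import *
s=manip.read_state();T=wpose(s);im,d=optics.read_camera("wrist");z=dict(T=T,d=d)
n,c,P,_=peg(z);print(s["t"],s["ee_pos"],s["force"],n,c,"travel",.1773-P[1])
E
python3 g.py; python3 m.py | head -2
```

```text
15.525 [0.56812537 0.05814322 0.05487954] [-0.52934491 12.857273   -2.53082255] 569 [326.48506151 162.91036907] travel 0.06084402518663837
15.575 [0.56813439 0.05818262 0.05489068] [ 0.05714308 12.17470843 -1.93741874] 59.315441250801086
home 157.97825352112676 prev 183.95669553630913 now 186.7428097345133
```

>>> step_arm(deltas=[{"fingers":0,"tx":0,"ty":-0.0003,"tz":0,"spin":0},{"fingers":0,"tx":0,"ty":-0.0003,"tz":0,"spin":0},{"fingers":0,"tx":0,"ty":0,"tz":0,"spin":0},{"fingers":0,"tx":0,"ty":0,"tz":0,"spin":0}])

```text
t: 16.27
ee_pos: [0.5681, 0.0576, 0.0549]
orientation: [-0.002, 0.701, 0.714, 0.001]
force: [-0.7, 12.9, -2.2]
grip_width: 0.0235
grasp_force: 59.3
```

```bash
python3 g.py; python3 m.py | sed -n 2p
```

```text
16.275 [0.56810631 0.05764392 0.05486276] [-0.70748967 12.86239094 -2.23507871] 566 [326.49469965 162.88515901] travel 0.061335604554976594
home 157.9547135971304 prev 183.95669553630913 now 186.99552544106365
```

The slide is at the mark (61.35 mm), with pointer and rider aligned in the top view. Now hold.

>>> step_arm(deltas=[{"fingers":0,"tx":0,"ty":0,"tz":0,"spin":0},{"fingers":0,"tx":0,"ty":0,"tz":0,"spin":0},{"fingers":0,"tx":0,"ty":0,"tz":0,"spin":0},{"fingers":0,"tx":0,"ty":0,"tz":0,"spin":0},{"fingers":0,"tx":0,"ty":0,"tz":0,"spin":0},{"fingers":0,"tx":0,"ty":0,"tz":0,"spin":0},{"fingers":0,"tx":0,"ty":0,"tz":0,"spin":0},{"fingers":0,"tx":0,"ty":0,"tz":0,"spin":0},{"fingers":0,"tx":0,"ty":0,"tz":0,"spin":0},{"fingers":0,"tx":0,"ty":0,"tz":0,"spin":0}])

```text
t: 17.77
ee_pos: [0.5681, 0.0576, 0.0549]
orientation: [-0.002, 0.701, 0.714, 0.001]
force: [-0.7, 11.5, -1.6]
grip_width: 0.024
grasp_force: 59.3
```

>>> step_arm(deltas=[{"fingers":0,"tx":0,"ty":0,"tz":0,"spin":0},{"fingers":0,"tx":0,"ty":0,"tz":0,"spin":0},{"fingers":0,"tx":0,"ty":0,"tz":0,"spin":0},{"fingers":0,"tx":0,"ty":0,"tz":0,"spin":0},{"fingers":0,"tx":0,"ty":0,"tz":0,"spin":0},{"fingers":0,"tx":0,"ty":0,"tz":0,"spin":0},{"fingers":0,"tx":0,"ty":0,"tz":0,"spin":0},{"fingers":0,"tx":0,"ty":0,"tz":0,"spin":0},{"fingers":0,"tx":0,"ty":0,"tz":0,"spin":0},{"fingers":0,"tx":0,"ty":0,"tz":0,"spin":0}])

```text
t: 19.02
ee_pos: [0.5682, 0.0576, 0.0549]
orientation: [-0.001, 0.701, 0.714, 0.001]
force: [0.4, 12.4, -3.1]
grip_width: 0.0239
grasp_force: 59.3
```

```bash
python3 g.py
```

```text
19.025 [0.56815262 0.05763757 0.0549028 ] [ 0.41092308 12.38892582 -3.09153887] 566 [326.48056537 162.98763251] travel 0.061373752148176336
```

Held for over 2.7 s. Now ease the slide home slowly.

>>> step_arm(deltas=[{"fingers":0,"tx":0,"ty":0.001,"tz":0,"spin":0},{"fingers":0,"tx":0,"ty":0.002,"tz":0,"spin":0},{"fingers":0,"tx":-0.0001,"ty":0.003,"tz":0,"spin":0},{"fingers":0,"tx":0,"ty":0.003,"tz":0,"spin":0},{"fingers":0,"tx":-0.0001,"ty":0.003,"tz":0,"spin":0},{"fingers":0,"tx":0,"ty":0.003,"tz":0,"spin":0},{"fingers":0,"tx":-0.0001,"ty":0.003,"tz":0,"spin":0},{"fingers":0,"tx":-0.0001,"ty":0.003,"tz":0,"spin":0},{"fingers":0,"tx":-0.0001,"ty":0.003,"tz":0,"spin":0},{"fingers":0,"tx":-0.0001,"ty":0.003,"tz":0,"spin":0}])

```text
t: 20.32
ee_pos: [0.5677, 0.0837, 0.055]
orientation: [-0.001, 0.7, 0.714, 0.001]
force: [0.4, 9.4, -2.1]
grip_width: 0.0239
grasp_force: 59.3
```

>>> step_arm(deltas=[{"fingers":0,"tx":-0.0001,"ty":0.003,"tz":0,"spin":0},{"fingers":0,"tx":0,"ty":0.003,"tz":0,"spin":0},{"fingers":0,"tx":-0.0001,"ty":0.003,"tz":0,"spin":0},{"fingers":0,"tx":-0.0001,"ty":0.003,"tz":0,"spin":0},{"fingers":0,"tx":-0.0001,"ty":0.003,"tz":0,"spin":0},{"fingers":0,"tx":-0.0001,"ty":0.003,"tz":0,"spin":0},{"fingers":0,"tx":-0.0001,"ty":0.003,"tz":0,"spin":0},{"fingers":0,"tx":-0.0001,"ty":0.003,"tz":0,"spin":0},{"fingers":0,"tx":-0.0001,"ty":0.002,"tz":0,"spin":0},{"fingers":0,"tx":0,"ty":0.0015,"tz":0,"spin":0}])

```text
t: 21.58
ee_pos: [0.5673, 0.1102, 0.0551]
orientation: [-0.0, 0.7, 0.714, 0.0]
force: [0.1, 4.5, -2.1]
grip_width: 0.0234
grasp_force: 59.3
```

>>> step_arm(deltas=[{"fingers":0,"tx":0,"ty":0.001,"tz":0,"spin":0},{"fingers":0,"tx":0,"ty":0.001,"tz":0,"spin":0},{"fingers":0,"tx":0,"ty":0.001,"tz":0,"spin":0},{"fingers":0,"tx":0,"ty":0.001,"tz":0,"spin":0},{"fingers":0,"tx":0,"ty":0,"tz":0,"spin":0}])

```text
t: 22.2
ee_pos: [0.5672, 0.1139, 0.0551]
orientation: [0.0, 0.7, 0.714, 0.0]
force: [-0.2, 4.4, -1.7]
grip_width: 0.0238
grasp_force: 59.3
```

>>> step_arm(deltas=[{"fingers":0,"tx":0,"ty":0.001,"tz":0,"spin":0},{"fingers":0,"tx":0,"ty":0.001,"tz":0,"spin":0},{"fingers":0,"tx":0,"ty":0.001,"tz":0,"spin":0},{"fingers":0,"tx":0,"ty":0.001,"tz":0,"spin":0},{"fingers":0,"tx":0,"ty":0.0007,"tz":0,"spin":0},{"fingers":0,"tx":0,"ty":0.0005,"tz":0,"spin":0},{"fingers":0,"tx":0,"ty":0.0005,"tz":0,"spin":0},{"fingers":0,"tx":0,"ty":0.0005,"tz":0,"spin":0},{"fingers":0,"tx":0,"ty":0.0005,"tz":0,"spin":0},{"fingers":0,"tx":0,"ty":0,"tz":0,"spin":0}])

```text
t: 23.45
ee_pos: [0.5666, 0.1199, 0.0547]
orientation: [0.0, 0.7, 0.714, -0.001]
force: [0.1, -0.6, -1.5]
grip_width: 0.024
grasp_force: 59.4
```

>>> step_arm(deltas=[{"fingers":0,"tx":0,"ty":0.001,"tz":0,"spin":0},{"fingers":0,"tx":0,"ty":0.001,"tz":0,"spin":0},{"fingers":0,"tx":0,"ty":0.001,"tz":0,"spin":0},{"fingers":0,"tx":0,"ty":0,"tz":0,"spin":0}])

```text
t: 23.95
ee_pos: [0.5671, 0.1235, 0.055]
orientation: [0.0, 0.7, 0.714, -0.0]
force: [-0.7, 0.2, -1.9]
grip_width: 0.0241
grasp_force: 59.4
```

```bash
python3 g.py
```

```text
23.95 [0.56705452 0.12353059 0.05497901] [-0.6912186   0.17320741 -1.9400064 ] 542 [326.70110701 177.73062731] travel -0.00034601997384858807
```

The slide is home with no load. Lower the last bit onto the blade and let go.

>>> step_arm(deltas=[{"fingers":0,"tx":0,"ty":0,"tz":-0.0005,"spin":0},{"fingers":0,"tx":0,"ty":0,"tz":0,"spin":0}])

```text
t: 24.25
ee_pos: [0.5671, 0.1235, 0.0547]
orientation: [0.0, 0.7, 0.714, 0.0]
force: [0.1, -0.2, 1.0]
grip_width: 0.0235
grasp_force: 59.5
```

>>> step_arm(deltas=[{"fingers":0,"tx":0,"ty":0,"tz":-0.0004,"spin":0},{"fingers":0,"tx":0,"ty":0,"tz":0,"spin":0}])

```text
t: 24.5
ee_pos: [0.5672, 0.1235, 0.0546]
orientation: [0.0, 0.7, 0.714, 0.0]
force: [-1.1, 0.6, 4.2]
grip_width: 0.0241
grasp_force: 60.0
```

>>> step_arm(deltas=[{"fingers":0.35,"tx":0,"ty":0,"tz":0,"spin":0},{"fingers":0.5,"tx":0,"ty":0,"tz":0,"spin":0},{"fingers":0.6,"tx":0,"ty":0,"tz":0,"spin":0},{"fingers":0.6,"tx":0,"ty":0,"tz":0,"spin":0},{"fingers":0.6,"tx":0,"ty":0,"tz":0.01,"spin":0},{"fingers":0.6,"tx":0,"ty":0,"tz":0.03,"spin":0},{"fingers":0.6,"tx":0,"ty":0,"tz":0.04,"spin":0},{"fingers":0.6,"tx":0,"ty":-0.02,"tz":0.04,"spin":0},{"fingers":0.6,"tx":0,"ty":-0.02,"tz":0.02,"spin":0},{"fingers":0.6,"tx":0,"ty":0,"tz":0,"spin":0}])

```text
t: 25.75
ee_pos: [0.5684, 0.0822, 0.1963]
orientation: [0.001, 0.701, 0.713, 0.002]
force: [-0.5, 0.7, 0.9]
grip_width: 0.0511
grasp_force: 0.0
```

```bash
python3 - <<'E'
from h import *
s=manip.read_state();T=wpose(s);im,d=optics.read_camera("wrist");print(s["t"],s["ee_pos"],s["force"],s["grip_width"])
p=optics.camera_params("wrist")
vv,uu=np.mgrid[0:480:2,0:640:2];uv=np.c_[uu.ravel(),vv.ravel()];D=d[uv[:,1],uv[:,0]]
P=(rays(p,uv)*D[:,None])@T[:3,:3].T+T[:3,3]
hsv=cv2.cvtColor(im,cv2.COLOR_RGB2HSV)[uv[:,1],uv[:,0]]
m=(abs(P[:,2]-.0385)<.003)&(P[:,1]<.21)&(P[:,1]>.05)&(abs(P[:,0]-.566)<.03)&(hsv[:,1]<60)
print("bar top",m.sum(),P[m].min(0),P[m].max(0),cv2.minAreaRect((P[m][:,:2]*1000).astype(np.float32)))
print("z spread by y",[P[m&(abs(P[:,1]-y)<.008)][:,2].mean().round(4) for y in(.08,.1,.12,.14,.19)])
g=(P[:,2]>.0555)&(P[:,2]<.061)&(P[:,1]<.2)&(abs(P[:,0]-.566)<.012);print("peg",g.sum(),P[g].mean(0))
E
```

```text
25.75 [0.56836947 0.08217992 0.19629087] [-0.4737386   0.68178805  0.93543061] 0.05107236371341952
bar top 1649 [0.5378752  0.06946146 0.03551977] [0.59127095 0.20996804 0.04149738] ((564.4132690429688, 139.6777801513672), (140.46913146972656, 53.39733123779297), 89.86705780029297)
z spread by y [np.float64(0.0382), np.float64(0.0382), np.float64(0.0383), np.float64(0.0383), np.float64(0.0381)]
peg 36 [0.56554399 0.17712267 0.05712747]
```

The bar lies flat on the blade (top at z≈0.038 all along), the peg stands up through the eye at its home position, and the gripper is clear.

```bash
python3 -c "
from cell import manip
print(manip.job_done())"
```

```text
the job is handed in; nothing more can be done
None
```

I hung the bar on the peg, pulled it to the mark (slide travel 61.35 mm against a measured 61.3–61.6 mm) and held it there for over 2.7 s. I then eased the slide home, left the bar lying with its eye on the peg, and handed the job in at about 26 s.

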